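Wind the clockwork turntable under the sanding block

TASK

Two wind-up drying turntables stand on the bench. Wind the one that carries the brown sanding block, so that it can turn while its glue dries: turn its key clockwise (seen from above) until it is fully wound, in at least two partial turns, letting go of the key between them, and let go at the end. Do not shift the block on its platter, and leave the other turntable's key alone.

Things in the scene. Friction and masses are not known exactly. Their poses are not given: they have to be found in the camera images.
- key_grip (a point): centre of the wing key to wind, 70 mm above the bench, on its vertical axis. The wing is an upright plate 44 mm long, 10 mm thick, 30 mm high (55 to 85 mm up), half red, half white. x axis along the wing to its red end, y across its thickness (pinch it so), z up; it turns with the key. Below it a fixed dark spring case, 104 x 100 mm, top 40 mm up (bush round the stem: 46 mm).
- key (a joint): turn of that key, rad, growing clockwise from above. Starts at 0 to 0.5; fully wound it meets a stop at 2.5, its red half pointing to the red mark on the case, on the side away from the platter. The mainspring resists (0.07 N m at first, 0.1 at the end, friction included); a click holds the key where it is left: it does not run back when let go.
- block: brown cork sanding block, 60 x 100 x 30 mm, 0.12 to 0.2 kg, loose on the platter of the turntable to wind, its top 63 mm above the bench; origin: centre of its underside, y along its length. The platter (104 mm across, 33 mm high) stands beyond the key as seen from the robot, on the same fixed grey plinth (236 x 104 mm), its centre 125 mm from the key's axis.
- spare_key_tip (a point): red end of the wing key of the other turntable, which is alike in every way but carries nothing; 22 mm from that key's axis, 70 mm above the bench, x axis along the wing. Not to be turned.

How it is judged:
On the way, in this order (a step that is already met when the one before it is completed fails the run):
1. the key is partly wound and has been let go (between 0.7 and 2.28 rad, no finger touching it) (value of joint key between 0.7 and 2.28 rad and contact force between the fingers and key below 0.05 N), for 0.1 s.
2. the key is fully wound (value of joint key above 2.3 rad), for 0.1 s.
At the end, for the whole second after the job is handed in: The key of the turntable with the sanding block stands at rest at its stop or within 0.2 rad (11 degrees) of it (reading above 2.3), the sanding block lies within 15 mm of where it was, and the red tip of the other key is within 8 mm of where it was (value of joint key above 2.3 rad and velocity of joint key between -0.05 and 0.05 rad/s and distance of block from where it was at the start of the episode below 0.015 m and distance of spare_key_tip from where it was at the start of the episode below 0.008 m); the robot touches nothing.
It fails at once if the sanding block is shifted by more than 15 mm (distance of block from where it was at the start of the episode above 0.015 m).
It fails at once if the other turntable's key is turned (its tip moves by more than 8 mm) (distance of spare_key_tip from where it was at the start of the episode above 0.008 m).
It also fails if it takes over 42 s, if anything falls off the work surface, if the arm or the gripper's body presses on something with over 40 N, if the wrist force passes 120 N, or if a joint passes its speed limit or range.

ROBOT

A 6-joint arm with a two-finger parallel gripper is mounted at the origin on a cart in front of the work surface, level with it; the furniture and walls round the work are solid. World frame = base frame: x ahead of the robot, y to its left, z up, the work surface at z = 0. Lengths are in m, angles in rad, forces in N, time in s.
With the tool pointing down it reaches from about 0.35 to 0.775 m from the base axis. Payload 5.5 kg.
Tool frame: the origin (TCP) lies at the very end of the fingers, on their centre line; the grasp point (between the pads) lies hold_point_z behind it (hold_point_z is the distance from the TCP to the grasp point, in m); x points along the fingers, y is the direction in which the jaws open and shut, and the axes are right-handed (so a half turn about x gives the same grasp; the last joint's range is limited). The gripper opens to 85 mm and grips with 20 to 120 N. Pads are 22 mm wide; open, the fingers measure 114 mm over their backs; the gripper's body (76 mm by 85 mm) begins 54 mm behind the grasp point. The pads swing forward as they close: fully open they stand 13 mm farther back than shut.
Start: joints at [-1.346, 0.313, 0.046, 1.304, 0, 1.431], TCP at [0.205, -0.537, 0.21] pointing down, gripper open.
Joint ranges: [-2.76, 2.76], [-0.86, 1.69], [-1.03, 1.26], [-2.2, 2.34], [-1.47, 1.5], [-3.14, 3.14]. Speed limits (rad/s): [2.57, 2.57, 3.14, 3.14, 3.14, 3.14].

INTERFACE

Orientations are given as a unit quaternion [w, x, y, z].
In Python, from workcell import * gives the robot as it stands. The module is installed in compiled form; this text tells all that it offers.
- The arm moves only by the tool step_arm, never from a script. Its argument "targets" is a list of rows, each a list of 3 entries, a list of its own where there are three numbers: the turn, a rotation vector about the tool's x, y, z in degrees, then the shift along the tool's x, y, z in cm, then the finger opening in cm, from 0 to 8.54. A call has exactly 10 rows; each row shifts and turns the commanded pose from where the row before left it, along the tool's axes as they then stand; what a row does not reach is not made up. A row lasts 1/10 s, in which the tool goes at most 50 mm and 8.59 degrees, less where a joint would pass 70% of its speed; a pose out of reach is approached as far as the arm can. A call with a gripper value outside its range is refused whole. The fingers move at their own pace and stop on an object; "force" is the grip in N (left out, the last holds). Time passes only in rows, so rows that do not move let the fingers close, or fill a call up. It gives the time, the measured TCP pose, the force and the opening at its end, in the units of the state.
- get_state(): the state, without advancing time (a new reading comes with each control period).
- read_camera(name): name is "side" or "top" or "wrist"; returns the picture (480x640x3 uint8, red, green, blue); there is no depth.
- camera_model(name): a dict with "fx", "fy", "cx", "cy" (pixels), "xyz" and "rotation" of the camera in the world; the wrist camera has in their place "T_tool_cam" (4x4, takes a point from camera to tool coordinates, whose origin is the TCP and whose axes are the tool frame's). Camera axes: x right, y down, z forward; pixel columns grow to the right and rows downward; lengths in m; the calibration is good to about 2 mm. A picture is of the moment at which its call begins: read the wrist's pose just before it. camera_model takes no time and is no camera call.
- hand_in(): hands the job in, once; it reports no verdict.
Trained networks look in the newest picture that a camera, given by its name, has taken for a name from the list of things; names that differ only in an ending like _2 or _b are one class to them, and where a whole thing is asked for, a point or a joint stands for the part that bears it (a point fixed in the world has none). Each returns a list of dicts, best first, with "p" (0 to 1); they miss things now and then, are a little off and sometimes report something else, mostly with a low value. They report only what shows in the picture. A call takes as long as a camera call.
- find_in(camera, label): "extent" ([left, top, width, height] in pixels, round what is visible of it).
- silhouettes(camera, label): "mask" (480x640 bool, what is visible of it) and "extent" ([left, top, width, height] in pixels, round what is visible of it).
The state is a dict: "clock": time; "joint_pos": joint angles; "qvel": joint speeds; "tau": joint torques, N m; "tcp_pos": TCP position; "orientation": TCP orientation; "wrist_force": force on the tool from outside, world axes, zero at the start; "ft_torque": the same for the moment, N m; "finger_gap": finger opening in m.
Only numpy, scipy, OpenCV 4.12 (cv2) and the standard library are available. Lean on these libraries where they do the work, as an engineer would, in place of code of your own. Each camera call takes 0.05 s, during which the arm holds its last target.

## Working session

There is one attempt and no reset: what is moved stays moved. The work goes in short steps, Python scripts to look and compute and a tool call to move; the robot and the scene stay as the last step left them, time stands still between calls to the robot, and variables do not carry over. Pictures are saved under pics/ and viewed, and the job is handed in when it is done.

Besides the shell and the picture viewer there is one more tool, called after "Emit:" as a command line: name --argument value ..., lists and objects as JSON in quotes. step_arm: Moves the arm, as the interface text tells. Its arguments: {"type":"object","properties":{"targets":{"type":"array","items":{"type":"array"}},"force":{"type":"number"}},"required":["targets"]}

```bash
mkdir -p pics
python3 - <<'E'
from workcell import *
import cv2,numpy as np
s=get_state();print({k:np.round(v,3) for k,v in s.items() if k not in('tau','qvel')})
for c in ('top','side'):
    im=read_camera(c);cv2.imwrite(f'pics/{c}0.png',im[:,:,::-1]);print(c,camera_model(c))
    for l in ('key_grip','block','spare_key_tip','key'):
        print(l,[(np.round(d['p'],2),d['extent']) for d in find_in(c,l)])
print(camera_model('wrist'), [k for k in globals() if 'hold' in k], globals().get('hold_point_z'))
E
```

```text
{'clock': np.float64(0.0), 'joint_pos': array([-1.346,  0.314,  0.045,  1.304, -0.   ,  1.431]), 'tcp_pos': array([ 0.205, -0.537,  0.209]), 'orientation': array([-0.128, -0.695, -0.129,  0.695]), 'wrist_force': array([ 0.161,  0.364, -0.412]), 'ft_torque': array([ 0.041,  0.001, -0.01 ]), 'finger_gap': np.float64(0.085)}
top {'fx': 489.3366253276912, 'fy': 489.3366253276912, 'cx': 313.83720404407256, 'cy': 237.73121183356818, 'xyz': array([0.3765853 , 0.00652052, 0.92807763]), 'rotation': array([ 0.06899017, -0.67117939,  0.73384875, -0.07889606])}
key_grip [(np.float64(0.76), [178.5, 270.3, 19.8, 17.4])]
block [(np.float64(0.66), [165.8, 190.9, 58.1, 43.6])]
spare_key_tip [(np.float64(0.46), [424.1, 276.5, 28.3, 21.5])]
key [(np.float64(0.53), [177.6, 267.9, 22.0, 20.4])]
side {'fx': 474.3222467462009, 'fy': 474.3222467462009, 'cx': 319.3710798404737, 'cy': 239.9887186258162, 'xyz': array([ 0.58680464, -0.64217832,  0.64581131]), 'rotation': array([-0.40679005,  0.9124202 ,  0.04381055, -0.00958433])}
key_grip [(np.float64(0.5), [303.8, 160.6, 15.2, 22.4])]
block [(np.float64(0.76), [351.0, 167.3, 33.6, 38.0])]
spare_key_tip [(np.float64(0.63), [236.6, 315.5, 20.6, 33.5])]
key [(np.float64(0.48), [306.7, 163.0, 13.2, 20.8])]
{'fx': 351.36714903146094, 'fy': 351.36714903146094, 'cx': 316.93607050064685, 'cy': 239.83052644890103, 'T_tool_cam': array([[-1.08247713e-04, -2.97519161e-01,  9.54715841e-01,
        -1.65702473e-01],
       [ 9.99998876e-01,  1.39529826e-03,  5.48200351e-04,
         9.44315855e-04],
       [-1.49521346e-03,  9.54714828e-01,  2.97518675e-01,
        -7.53214399e-02],
       [ 0.00000000e+00,  0.00000000e+00,  0.00000000e+00,
         1.00000000e+00]])} ['hold_point_z'] 0.0187
```

View pics/top0.png

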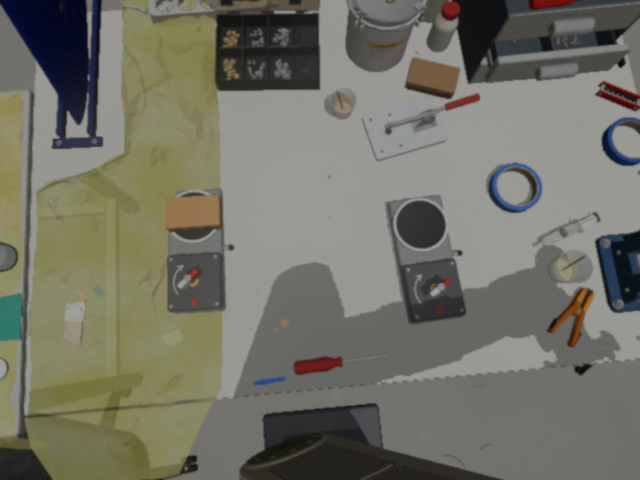

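View pics/side0.png

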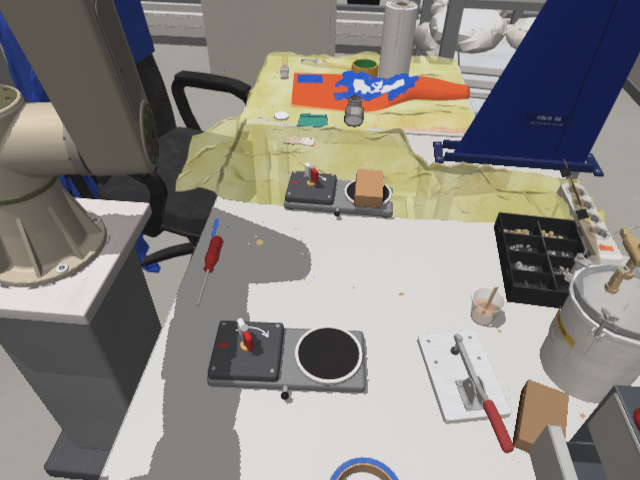

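Run:
```python
import cv2
im=cv2.imread('pics/top0.png');cv2.imwrite('pics/top0z.png',cv2.resize(im[170:320,130:280],(800,800),interpolation=cv2.INTER_CUBIC)[:600])
cv2.imwrite('pics/top0z.png',cv2.resize(im[180:320,110:270],(800,700),interpolation=cv2.INTER_CUBIC)[100:])
```

```text
(no output)
```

View pics/top0z.png

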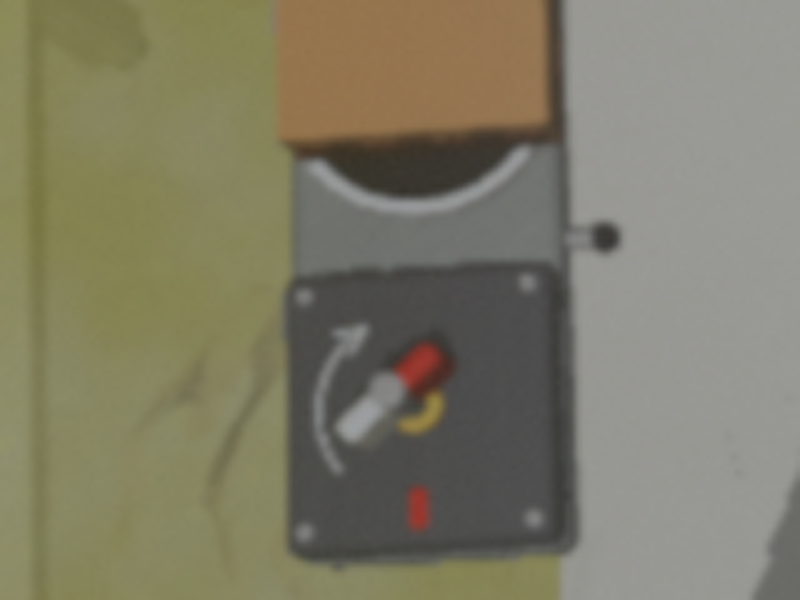

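```bash
cat > h.py <<'E'
from workcell import *
import numpy as np,cv2
from scipy.spatial.transform import Rotation as R
def cam(c,st=None):
    m=camera_model(c)
    if 'xyz' in m:
        return m,R.from_quat(np.roll(m['rotation'],-1)).as_matrix(),np.array(m['xyz'])
    T=m['T_tool_cam'];Rt=R.from_quat(np.roll(st['orientation'],-1)).as_matrix()
    return m,Rt@T[:3,:3],Rt@T[:3,3]+st['tcp_pos']
def onplane(c,u,v,z,st=None):
    m,Rm,p=cam(c,st);d=Rm@np.array([(u-m['cx'])/m['fx'],(v-m['cy'])/m['fy'],1]);return p+d*(z-p[2])/d[2]
def proj(c,P,st=None):
    m,Rm,p=cam(c,st);q=Rm.T@(np.array(P)-p);return q[0]/q[2]*m['fx']+m['cx'],q[1]/q[2]*m['fy']+m['cy']
E
python3 - <<'E'
from h import *
f=lambda x,y,z:onplane('top',110+x/5,200+y/5,z)
print('hub',f(388,386,.085),'wh',f(352,430,.085),'red',f(430,356,.085))
print('mark',f(419,508,.04),'case',[f(*a,.04)[:2].round(3) for a in((290,280),(555,265),(572,545),(292,552))])
E=[(278,142),(552,125)]
print('block',[f(*a,.063)[:2].round(3) for a in E], onplane('top',166,195,.063),onplane('top',222,192,.063))
print(proj('side',f(388,386,.085)))
s=get_state();print(R.from_quat(np.roll(s['orientation'],-1)).as_matrix().round(3))
E
```

```text
hub [0.50497153 0.21028614 0.085     ] wh [0.49081962 0.22317809 0.085     ] red [0.51414554 0.19541585 0.085     ]
mark [0.46656783 0.21163265 0.04      ] case [array([0.554, 0.256]), array([0.551, 0.158]), array([0.448, 0.157]), array([0.455, 0.258])]
block [array([0.601, 0.252]), array([0.598, 0.153])] [0.66392551 0.24964914 0.063     ] [0.66061581 0.14685795 0.063     ]
(np.float64(311.4534321184888), np.float64(166.74906203581463))
[[-0.     0.357 -0.934]
 [-0.    -0.934 -0.357]
 [-1.    -0.     0.   ]]
```

The target turntable is the left one: key hub near (188,278) in the top view, block at (194,212). The red half points up-right, so about 131° is left to turn. I'll swing over at safe height.

Emit:
step_arm --targets '[[[-5, 0, 0], [0, 0, -4.8], 4.5], [[-5, 0, 0], [0, 0, -4.8], 4.5], [[-5, 0, 0], [0, 0, -4.8], 4.5], [[-5, 0, 0], [0, 0, -4.8], 4.5], [[-5, 0, 0], [0, 0, -4.8], 4.5], [[-5, 0, 0], [0, 0, -4.8], 4.5], [[-5, 0, 0], [0, 0, -4.8], 4.5], [[-5, 0, 0], [0, 0, -4.8], 4.5], [[-5, 0, 0], [0, 0, -4.8], 4.5], [[-5, 0, 0], [0, 0, -4.8], 4.5]]' --force 50

```text
clock: 1.5
tcp_pos: [0.5442, -0.2161, 0.2094]
orientation: [0.411, 0.575, 0.411, -0.575]
wrist_force: [0.0, -0.2, 0.5]
finger_gap: 0.0451
```

Emit:
step_arm --targets '[[[-6, 0, 0], [0, 0, -4.8], 4.5], [[-6, 0, 0], [0, 0, -4.8], 4.5], [[-6, 0, 0], [0, 0, -4.8], 4.5], [[-6, 0, 0], [0, 0, -4.8], 4.5], [[-6, 0, 0], [0, 0, -4.8], 4.5], [[-6, 0, 0], [0, 0, -4.8], 4.5], [[-6, 0, 0], [0, 0, -4.8], 4.5], [[-6, 0, 0], [0, 0, -4.8], 4.5], [[-6, 0, 0], [0, 0, -4.8], 4.5], [[-8, 0, 0], [0, 0, 0], 4.5]]'

```text
clock: 2.5
tcp_pos: [0.5043, 0.2019, 0.2098]
orientation: [0.649, 0.279, 0.65, -0.278]
wrist_force: [0.7, -0.4, 1.0]
finger_gap: 0.0448
```

Emit:
step_arm --targets '[[[-8, 0, 0], [0, 0, 0], 4.5], [[-8, 0, 0], [0, 0, 0], 4.5], [[-8, 0, 0], [0, 0, 0], 4.5], [[-8, 0, 0], [0, 0, 0], 4.5], [[-8, 0, 0], [0, 0, 0], 4.5], [[-8, 0, 0], [0, 0, 0], 4.5], [[-8, 0, 0], [0, 0, 0], 4.5], [[-8, 0, 0], [0, 0, 0], 4.5], [[-8, 0, 0], [0, 0, 0], 4.5], [[-8, 0, 0], [0, 0, 0], 4.5]]'

```text
clock: 3.5
tcp_pos: [0.5074, 0.1972, 0.2095]
orientation: [0.678, -0.202, 0.678, 0.202]
wrist_force: [1.0, -0.1, -0.5]
finger_gap: 0.0451
```

Run:
```python
from h import *
s=get_state();im=read_camera('wrist');cv2.imwrite('pics/w1.png',im[:,:,::-1])
Rt=R.from_quat(np.roll(s['orientation'],-1)).as_matrix()
print(s['tcp_pos'],s['joint_pos'],'zaz',np.degrees(np.arctan2(Rt[1,2],Rt[0,2])))
print(proj('wrist',[.5035,.208,.085],s))
for l in('key','block'):print([(d['p'],d['extent']) for d in find_in('wrist',l)])
```

```text
[0.50743816 0.19720715 0.20951236] [ 2.23223344e-01  2.53543535e-01 -3.47225436e-02  1.28245143e+00
 -6.04058095e-05 -3.56799409e-01] zaz 33.23285578951923
(np.float64(330.8174514115875), np.float64(227.7126958250454))
[(0.63, [307.5, 214.0, 52.8, 21.0])]
[(0.8, [200.2, 263.6, 116.8, 99.2]), (0.48, [306.7, 213.3, 54.9, 20.4])]
```

View pics/w1.png

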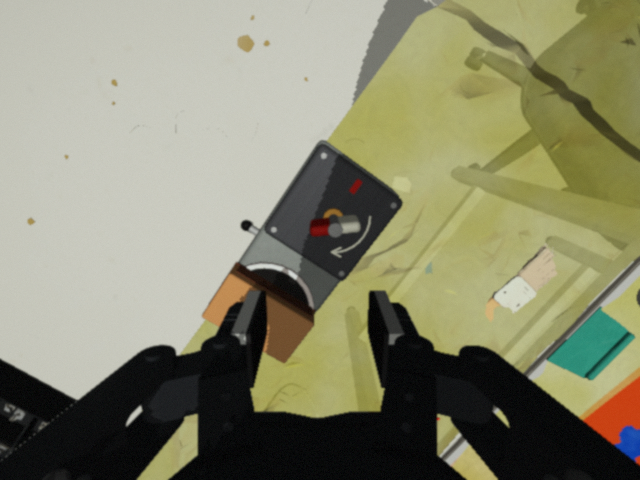

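The wrist view shows the key hub at about (335,229), red half toward (319,227), consistent with the estimate. I'll continue the rotation and shift towards the key.

Emit:
step_arm --targets '[[[-8.5, 0, 0], [0, 0, 0], 4.5], [[-8.5, 0, 0], [0, 0, 0], 4.5], [[-8.5, 0, 0], [0, 0, 0], 4.5], [[-8.5, 0, 0], [0, 0, 0], 4.5], [[-8.5, 0, 0], [0, 0, 0], 4.5], [[-8.5, 0, 0], [0, 0, 0], 4.5], [[-8.5, 0, 0], [0, 0, 0], 4.5], [[-8.5, 0, 0], [0, 0, 0], 4.5], [[-8.5, 0, 0], [0, 0, 0], 4.5], [[-8.5, 0, 0], [0, 0, 0], 4.5]]'

```text
clock: 4.65
tcp_pos: [0.5075, 0.1972, 0.2095]
orientation: [-0.364, 0.606, -0.364, -0.606]
wrist_force: [0.3, -0.8, -0.2]
finger_gap: 0.0451
```

Emit:
step_arm --targets '[[[-8.5, 0, 0], [0, 0, 0], 4.5], [[-4, 0, 0], [0, 0, 0], 4.5], [[0, 0, 0], [0, 0, 0], 4.5], [[0, 0, 0], [0, 0, 0], 4.5], [[0, 0, 0], [0, 0, 0], 4.5], [[0, 0, 0], [0, 0, 0], 4.5], [[0, 0, 0], [0, 0, 0], 4.5], [[0, 0, 0], [0, 0, 0], 4.5], [[0, 0, 0], [0, 0, 0], 4.5], [[0, 0, 0], [0, 0, 0], 4.5]]'

```text
clock: 5.65
tcp_pos: [0.5075, 0.1972, 0.2095]
orientation: [-0.297, 0.642, -0.297, -0.642]
wrist_force: [0.0, 0.0, -0.7]
finger_gap: 0.0453
```

Run:
```python
from h import *
s=get_state();im=read_camera('wrist');cv2.imwrite('pics/w2.png',im[:,:,::-1])
cv2.imwrite('pics/w2z.png',cv2.resize(im[150:300,240:440,::-1],(800,600),interpolation=cv2.INTER_CUBIC))
Rt=R.from_quat(np.roll(s['orientation'],-1)).as_matrix()
print(s['tcp_pos'],s['joint_pos'],'zaz',np.degrees(np.arctan2(Rt[1,2],Rt[0,2])))
print(proj('wrist',[.5035,.208,.085],s))
for l in('key','block'):print([(d['p'],d['extent']) for d in find_in('wrist',l)])
```

```text
[0.50745648 0.19719181 0.20946582] [ 2.23206709e-01  2.53657558e-01 -3.46861580e-02  1.28245853e+00
 -9.16393974e-05 -2.05254289e+00] zaz 130.39084731730586
(np.float64(311.0086132326744), np.float64(236.61510448206278))
[]
[(0.83, [142.7, 63.5, 126.3, 136.6])]
```

View pics/w2z.png

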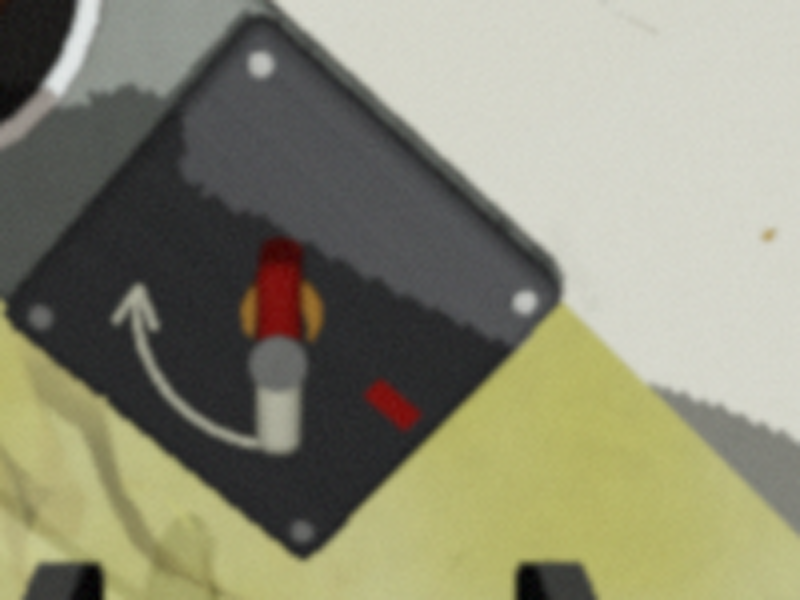

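Wing runs vertically in the tool image, as wanted; hub at (309.5,240.5).

Run:
```python
from h import *
s=get_state()
Rt=R.from_quat(np.roll(s['orientation'],-1)).as_matrix()
for n,u,v in(('hub',309.5,240.0),('rednear',310,150+270/4),('redtop',310.2,150+262/4),('whtop',309.6,150+432/4)):
    P=onplane('wrist',u,v,.085,s);print(n,P,'tool',Rt.T@(P-s['tcp_pos']))
c=(onplane('wrist',310,150+262/4,.085,s)+onplane('wrist',309.6,150+432/4,.085,s))/2
print(c,Rt.T@(np.array([.5035,.208,.055])-s['tcp_pos'])*100)
```

```text
hub [0.50253762 0.21119266 0.085     ] tool [ 0.12446229 -0.00531176  0.01386405]
rednear [0.51509472 0.1956345  0.085     ] tool [ 0.12446433 -0.00479202 -0.00612262]
redtop [0.51608704 0.19419543 0.085     ] tool [ 0.12446451 -0.00461511 -0.00786168]
whtop [0.49179169 0.22380732 0.085     ] tool [ 0.12446061 -0.00530322  0.03043525]
[0.50400377 0.20905632 0.085     ] [15.44626266 -0.3976157   1.0811959 ]
```

Emit:
step_arm --targets '[[[0, 0, 0], [2, -0.48, 1.15], 4.5], [[0, 0, 0], [2, 0, 0], 4.5], [[0, 0, 0], [2, 0, 0], 4.5], [[0, 0, 0], [2, 0, 0], 4.5], [[0, 0, 0], [2, 0, 0], 4.5], [[0, 0, 0], [2, 0, 0], 4.5], [[0, 0, 0], [1.5, 0, 0], 4.5], [[0, 0, 0], [1, 0, 0], 4.5], [[0, 0, 0], [0.9, 0, 0], 4.5], [[0, 0, 0], [0, 0, 0], 4.5]]'

```text
clock: 6.8
tcp_pos: [0.503, 0.2089, 0.0545]
orientation: [0.296, -0.641, 0.297, 0.642]
wrist_force: [-0.2, 1.1, -0.5]
finger_gap: 0.0446
```

Run:
```python
from h import *
s=get_state();print(s['tcp_pos'],s['wrist_force'],proj('wrist',[.504,.209,.085],s))
im=read_camera('wrist');cv2.imwrite('pics/w3.png',im[:,:,::-1])
```

```text
[0.50301709 0.20887114 0.05450634] [-0.22682806  1.14697195 -0.49359122] (np.float64(312.7907456280503), np.float64(314.98356148528944))
```

View pics/w3.png

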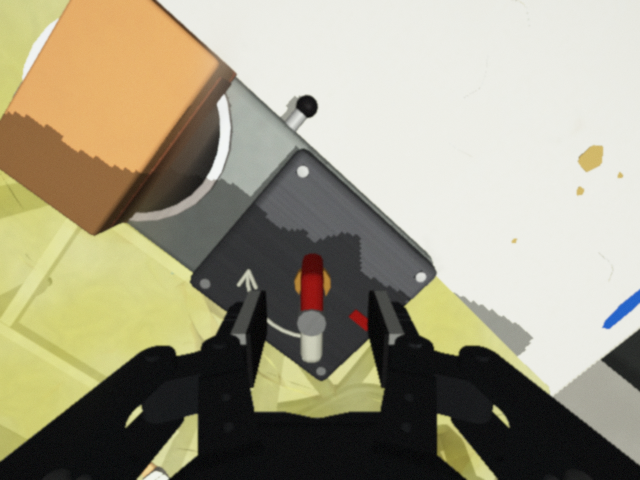

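The wing (column 312) stands between the pads (centre ~317, hub row 322). Closing with 1 mm trim.

Emit:
step_arm --targets '[[[0, 0, 0], [0, -0.1, 0], 0.6], [[0, 0, 0], [0, 0, 0], 0.6], [[0, 0, 0], [0, 0, 0], 0.6], [[0, 0, 0], [0, 0, 0], 0.6], [[0, 0, 0], [0, 0, 0], 0.6], [[0, 0, 0], [0, 0, 0], 0.6], [[0, 0, 0], [0, 0, 0], 0.6], [[0, 0, 0], [0, 0, 0], 0.6], [[0, 0, 0], [0, 0, 0], 0.6], [[0, 0, 0], [0, 0, 0], 0.6]]' --force 50

```text
clock: 7.85
tcp_pos: [0.5053, 0.21, 0.0564]
orientation: [-0.297, 0.642, -0.296, -0.641]
wrist_force: [0.3, 1.6, 4.8]
finger_gap: 0.0081
```

Run:
```python
from h import *
s=get_state();print(s['tcp_pos'],s['wrist_force'],s['ft_torque'],s['finger_gap'])
im=read_camera('wrist');cv2.imwrite('pics/w4.png',cv2.resize(im[220:400,200:440,::-1],(800,600)))
```

```text
[0.50534731 0.21002924 0.05639551] [0.27805269 1.60396574 4.77217974] [ 0.17553125 -0.02145229 -0.0273297 ] 0.008106515564067803
```

View pics/w4.png

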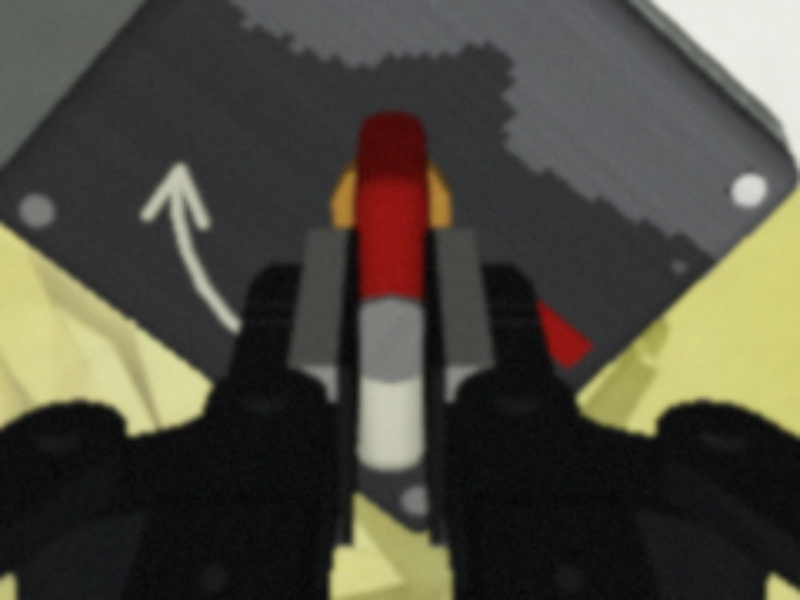

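Held firmly; the wing pulls the compliant arm 2.5 mm in +y, so I trim that, then turn.

Emit:
step_arm --targets '[[[0, 0, 0], [0, 0.25, 0], 0.6], [[4, 0, 0], [0, 0, 0], 0.6], [[5, 0, 0], [0, 0, 0], 0.6], [[5, 0, 0], [0, 0, 0], 0.6], [[5, 0, 0], [0, 0, 0], 0.6], [[5, 0, 0], [0, 0, 0], 0.6], [[5, 0, 0], [0, 0, 0], 0.6], [[5, 0, 0], [0, 0, 0], 0.6], [[5, 0, 0], [0, 0, 0], 0.6], [[5, 0, 0], [0, 0, 0], 0.6]]'

```text
clock: 8.9
tcp_pos: [0.503, 0.2092, 0.0564]
orientation: [0.517, -0.483, 0.515, 0.484]
wrist_force: [-2.1, 2.8, 6.5]
finger_gap: 0.0082
```

Run:
```python
from h import *
s=get_state();print(s['tcp_pos'],s['wrist_force'],s['ft_torque'],s['finger_gap'])
Rt=R.from_quat(np.roll(s['orientation'],-1)).as_matrix()
print(np.degrees(np.arctan2(Rt[1,2],Rt[0,2])))
im=read_camera('wrist');cv2.imwrite('pics/w5.png',cv2.resize(im[220:400,200:440,::-1],(800,600)))
```

```text
[0.50302799 0.20917597 0.05639683] [-2.05001557  2.82865442  6.46335901] [0.76533358 0.22637557 0.07419678] 0.008155748245323922
86.24720169524659
```

View pics/w5.png

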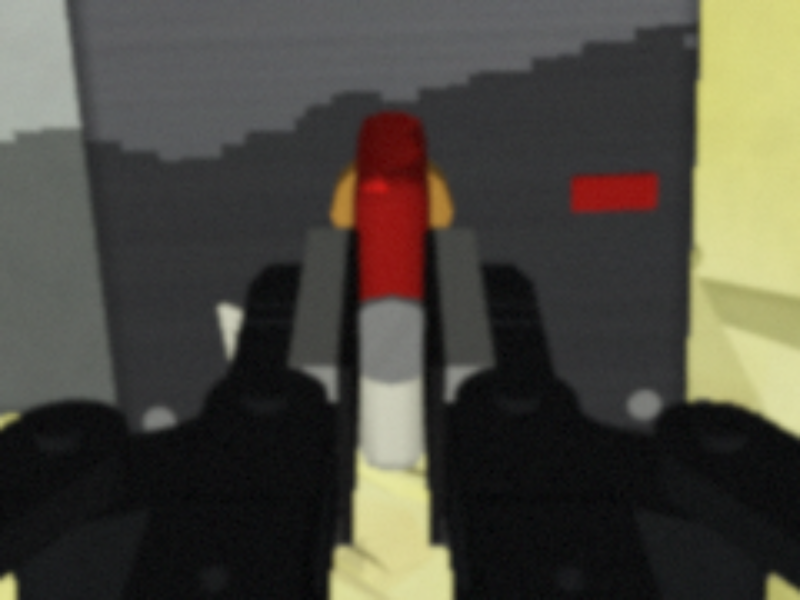

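Key follows. Another 30°, then let go.

Emit:
step_arm --targets '[[[6, 0, 0], [0, 0, 0], 0.6], [[6, 0, 0], [0, 0, 0], 0.6], [[6, 0, 0], [0, 0, 0], 0.6], [[6, 0, 0], [0, 0, 0], 0.6], [[6, 0, 0], [0, 0, 0], 0.6], [[0, 0, 0], [0, 0, 0], 0.6], [[0, 0, 0], [0, 0, 0], 4.5], [[0, 0, 0], [0, 0, 0], 4.5], [[0, 0, 0], [0, 0, 0], 4.5], [[0, 0, 0], [0, 0, 0], 4.5]]'

```text
clock: 9.95
tcp_pos: [0.5024, 0.2078, 0.0551]
orientation: [0.623, -0.334, 0.623, 0.334]
wrist_force: [-0.9, -0.7, -0.2]
finger_gap: 0.0448
```

Emit:
step_arm --targets '[[[0, 0, 0], [0, 0, 0], 4.5], [[0, 0, 0], [0, 0, 0], 4.5], [[0, 0, 0], [0, 0, 0], 4.5], [[0, 0, 0], [0, 0, 0], 4.5], [[0, 0, 0], [0, 0, 0], 4.5], [[0, 0, 0], [0, 0, 0], 4.5], [[0, 0, 0], [0, 0, 0], 4.5], [[0, 0, 0], [0, 0, 0], 4.5], [[0, 0, 0], [0, 0, 0], 4.5], [[0, 0, 0], [0, 0, 0], 4.5]]'

```text
clock: 10.95
tcp_pos: [0.5025, 0.2081, 0.0555]
orientation: [0.623, -0.334, 0.623, 0.334]
wrist_force: [0.0, 0.2, -0.6]
finger_gap: 0.045
```

Run:
```python
from h import *
s=get_state();print(s['tcp_pos'],s['wrist_force'],s['ft_torque'],s['finger_gap'],s['joint_pos'])
Rt=R.from_quat(np.roll(s['orientation'],-1)).as_matrix()
print(np.degrees(np.arctan2(Rt[1,2],Rt[0,2])))
im=read_camera('wrist');cv2.imwrite('pics/w6.png',cv2.resize(im[220:400,200:440,::-1],(800,600)))
```

```text
[0.50251608 0.20807071 0.05545527] [ 0.02233689  0.2197084  -0.60705185] [ 0.02669063 -0.02699472 -0.02110454] 0.045038480257314564 [ 2.45010870e-01  3.49722799e-01 -2.96935866e-01  9.24139795e-01
 -1.15338214e-04 -7.39367327e-01]
56.40071594204534
```

View pics/w6.png

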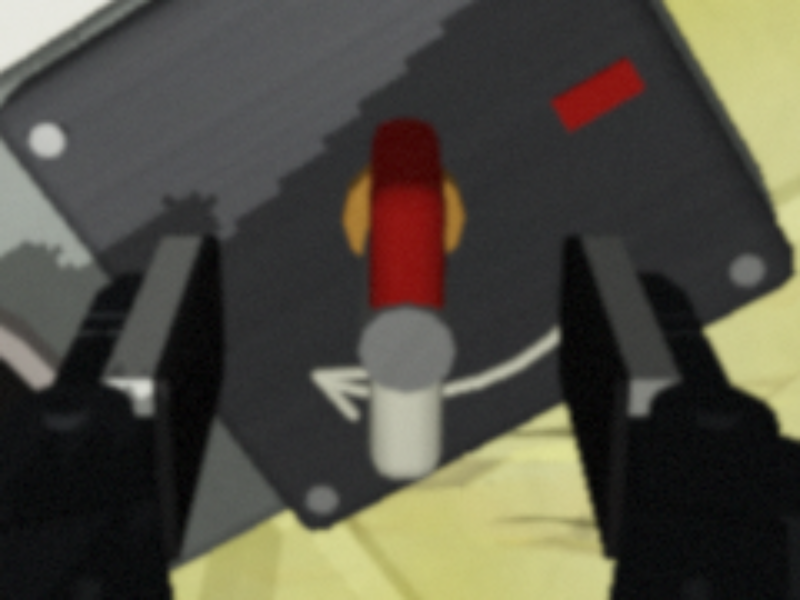

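Key released and staying (fingers well clear, wing centred at column 407). Regrasp and finish.

Emit:
step_arm --targets '[[[0, 0, 0], [0, 0.15, 0], 0.6], [[0, 0, 0], [0, 0, 0], 0.6], [[0, 0, 0], [0, 0, 0], 0.6], [[0, 0, 0], [0, 0, 0], 0.6], [[0, 0, 0], [0, 0, 0], 0.6], [[0, 0, 0], [0, 0, 0], 0.6], [[0, 0, 0], [0, 0, 0], 0.6], [[0, 0, 0], [0, 0, 0], 0.6], [[0, 0, 0], [0, 0, 0], 0.6], [[3, 0, 0], [0, 0, 0], 0.6]]' --force 50

```text
clock: 12.0
tcp_pos: [0.5008, 0.2092, 0.0556]
orientation: [0.632, -0.317, 0.632, 0.318]
wrist_force: [-4.8, 2.3, 5.8]
finger_gap: 0.0082
```

Emit:
step_arm --targets '[[[6, 0, 0], [0, 0, 0], 0.6], [[6, 0, 0], [0, 0, 0], 0.6], [[6, 0, 0], [0, 0, 0], 0.6], [[6, 0, 0], [0, 0, 0], 0.6], [[6, 0, 0], [0, 0, 0], 0.6], [[6, 0, 0], [0, 0, 0], 0.6], [[6, 0, 0], [0, 0, 0], 0.6], [[6, 0, 0], [0, 0, 0], 0.6], [[3, 0, 0], [0, 0, 0], 0.6], [[0, 0, 0], [0, 0, 0], 0.6]]'

```text
clock: 13.0
tcp_pos: [0.4992, 0.2121, 0.0556]
orientation: [0.706, -0.013, 0.708, 0.018]
wrist_force: [-7.7, 11.3, 6.8]
finger_gap: 0.0082
```

Run:
```python
from h import *
s=get_state();print(s['tcp_pos'],s['wrist_force'],s['ft_torque'],s['finger_gap'],s['joint_pos'])
Rt=R.from_quat(np.roll(s['orientation'],-1)).as_matrix()
print(np.degrees(np.arctan2(Rt[1,2],Rt[0,2])))
im=read_camera('wrist');cv2.imwrite('pics/w7.png',cv2.resize(im[220:400,200:440,::-1],(800,600)))
```

```text
[0.49916223 0.21213197 0.05560687] [-7.70054176 11.28891746  6.79675736] [ 2.27178565  1.73070878 -0.004685  ] 0.008210187615718893 [ 0.24960652  0.34767165 -0.2995985   0.92517533  0.00699862  0.20619297]
2.4876512006655758
```

View pics/w7.png

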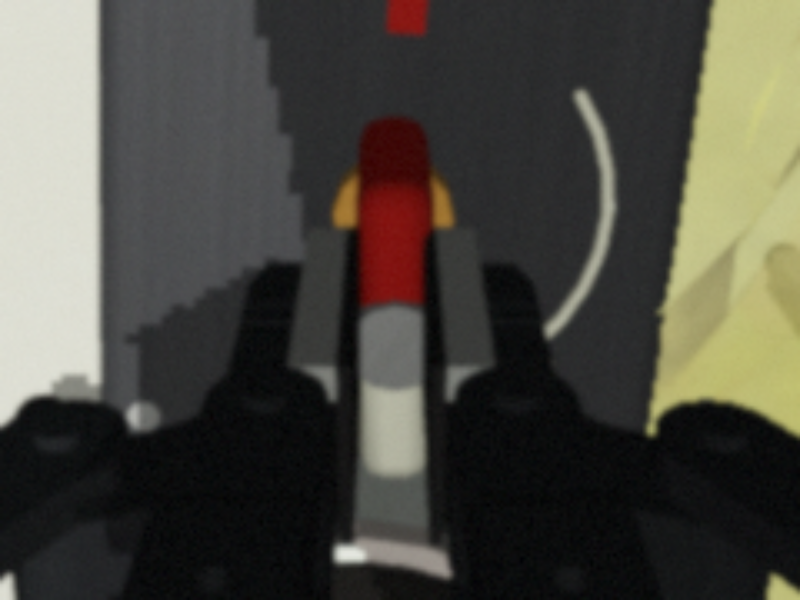

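Almost at the mark (about 4° short). I'll relieve the sideways load (axis solves to (0.503, 0.2125)), turn the last bit against the stop, then open.

Emit:
step_arm --targets '[[[0, 0, 0], [0, -0.2, 0], 0.6], [[0, 0, 0], [0, -0.2, 0], 0.6], [[2, 0, 0], [0, 0, 0], 0.6], [[2, 0, 0], [0, 0, 0], 0.6], [[1, 0, 0], [0, 0, 0], 0.6], [[0, 0, 0], [0, 0, 0], 0.6], [[0, 0, 0], [0, 0, 0], 0.6], [[0, 0, 0], [0, 0, 0], 4.5], [[0, 0, 0], [0, 0, 0], 4.5], [[0, 0, 0], [0, 0, 0], 4.5]]'

```text
clock: 14.05
tcp_pos: [0.502, 0.2045, 0.0553]
orientation: [0.707, 0.016, 0.707, -0.016]
wrist_force: [-0.1, -0.3, 0.1]
finger_gap: 0.045
```

Run:
```python
from h import *
s=get_state();print(s['tcp_pos'],s['wrist_force'],s['finger_gap'])
Rt=R.from_quat(np.roll(s['orientation'],-1)).as_matrix()
print(np.degrees(np.arctan2(Rt[1,2],Rt[0,2])))
im=read_camera('wrist');cv2.imwrite('pics/w8.png',cv2.resize(im[200:400,190:450,::-1],(780,600)))
```

```text
[0.50200118 0.20450337 0.0552843 ] [-0.12812332 -0.34274532  0.11561976] 0.045003159616284295
-2.6188718852410386
```

View pics/w8.png

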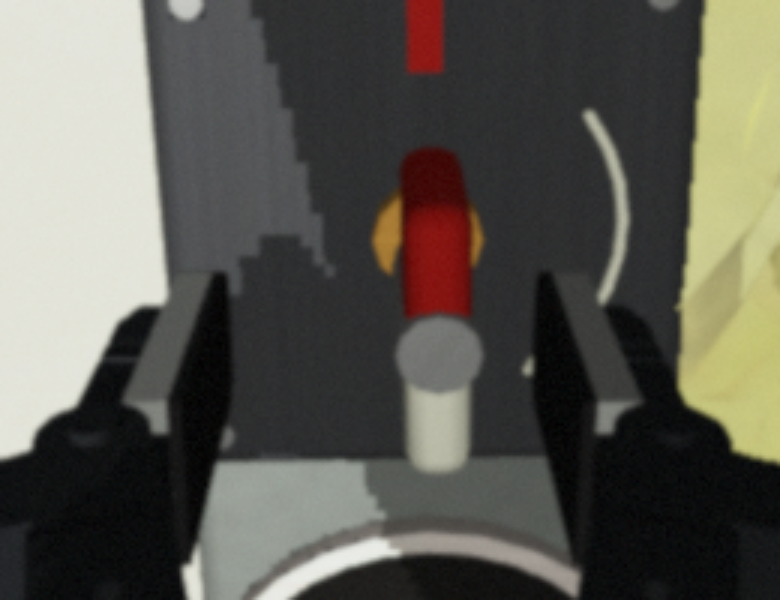

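Released; red half points at the mark (mark col 425, wing 432–440). I erred in the sign of the relief shift, so the wing is off-centre but well clear. Lift straight up, then verify.

Emit:
step_arm --targets '[[[0, 0, 0], [0, 0.3, 0], 4.5], [[0, 0, 0], [-1, 0, 0], 4.5], [[0, 0, 0], [-2, 0, 0], 4.5], [[0, 0, 0], [-2, 0, 0], 4.5], [[0, 0, 0], [-2, 0, 0], 4.5], [[0, 0, 0], [-2, 0, 0], 4.5], [[0, 0, 0], [-2, 0, 0], 4.5], [[0, 0, 0], [-2, 0, 0], 4.5], [[0, 0, 0], [-2, 0, 0], 4.5], [[0, 0, 0], [0, 0, 0], 4.5]]'

```text
clock: 15.1
tcp_pos: [0.5035, 0.2082, 0.2092]
orientation: [0.709, 0.017, 0.705, -0.016]
wrist_force: [0.3, -0.3, -0.6]
finger_gap: 0.045
```

Run:
```python
from h import *
s=get_state();print(s['tcp_pos'],s['wrist_force'],s['finger_gap'])
Rt=R.from_quat(np.roll(s['orientation'],-1)).as_matrix()
print(np.degrees(np.arctan2(Rt[1,2],Rt[0,2])))
im=read_camera('wrist');cv2.imwrite('pics/w9.png',cv2.resize(im[120:320,190:450,::-1],(780,600)))
im=read_camera('side');cv2.imwrite('pics/s9.png',im[:,:,::-1])
im=read_camera('top');cv2.imwrite('pics/t9.png',im[:,:,::-1])
```

```text
[0.50351955 0.20817155 0.2091834 ] [ 0.29582713 -0.28958057 -0.62086465] 0.04500180600541014
-2.617376870174221
```

View pics/w9.png

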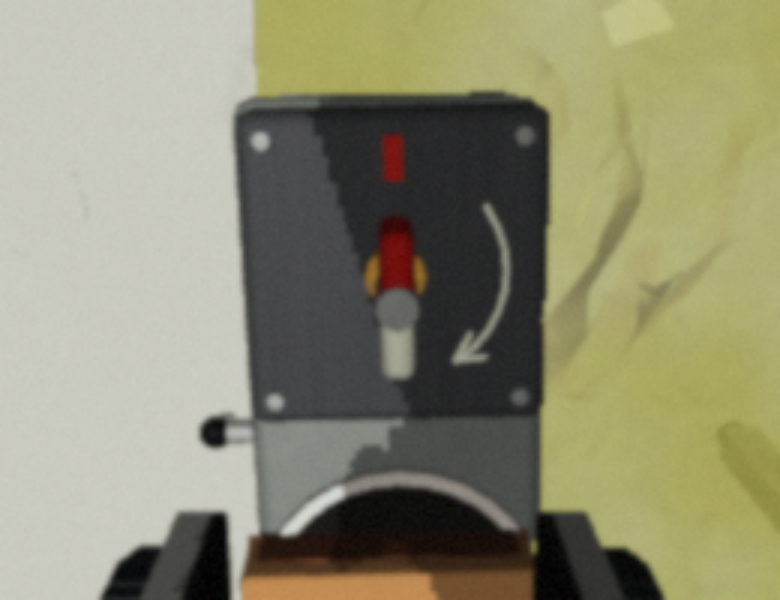

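View pics/t9.png

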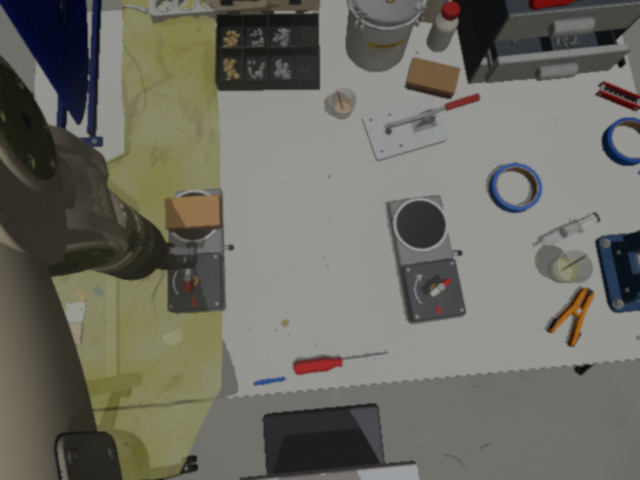

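The key lines up with the mark: the mark is at col 393 and the wing at 396–398 in the zoomed wrist view. In the top view the block and the spare key are where they started, and the gripper is clear.

```bash
python3 -c "
from h import *
a=cv2.imread('pics/top0.png');b=cv2.imread('pics/t9.png')
print(cv2.absdiff(a,b)[270:305,415:460].mean(),cv2.absdiff(a,b)[190:235,160:225].mean())
print(hand_in())"
```

```text
5.5193650793650795 9.78962962962963
the job is handed in; nothing more can be done
None
```

I wound the key of the turntable that carries the sanding block, and handed the job in at about 15 s of the 42 s allowed. `hand_in` reports no verdict.

- **Winding:** I turned the key about 74° clockwise and let go with the fingers clear. By my estimate it stood at about 1.5 rad, and the picture showed it staying there. I then gripped it again, turned it the remaining 59° or so, let go and lifted clear.
- **Key at the end:** in the last wrist picture the red half points at the red mark to within about 2°. I have no direct reading of the joint, so "fully wound" rests on that picture.
- **Block and other key:** before and after views from the top camera show no visible shift of either. A raw pixel comparison gave small mean differences (about 10 at the block and 6 at the spare key, on a 0–255 scale). I put these down to the arm's changed shadows, but I did not measure positions.
- **Robot at the end:** the wrist force was about 0.7 N, which is at noise level, and the TCP was about 0.21 m above the bench.
- **What went wrong:** my first estimate of the key's axis was about 4 mm off in y. I also gave one sideways correction the wrong sign, so the final grip pulled sideways on the key. The force was about 14 N when I measured it, just before that correction.

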